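# Bring the hardware tray over the long carton and hold it above its shipping box

### The arm

A 6-joint arm with a two-finger parallel gripper is mounted at the origin on the work surface. World frame = base frame: x ahead of the robot, y to its left, z up, the work surface at z = 0. Lengths are in mm, angles in rad, forces in N, time in s.
With the tool pointing down it reaches from about 275 to 775 mm from the base axis. Payload 14.6 kg.
Tool frame: the origin (TCP) lies at the very end of the fingers, on their centre line; the grasp point (between the pads) lies 19 mm behind it; z points along the fingers, x is the direction in which the jaws open and shut, and the axes are right-handed (so a half turn about z gives the same grasp; the last joint's range is limited). The gripper opens to 85 mm and grips with 20 to 120 N. Pads are 22 mm wide; open, the fingers measure 114 mm over their backs; the gripper's body (76 mm by 85 mm) begins 54 mm behind the grasp point. The pads swing forward as they close: fully open they stand 13 mm farther back than shut.
Start: joints at [0.998, 0.263, -0.048, 1.259, 0, 1.415], TCP at [213.024, 479.843, 231.278] pointing down, gripper open.
Joint ranges: [-2.65, 2.65], [-0.89, 1.7], [-1.18, 1.37], [-2.13, 2.11], [-1.35, 1.29], [-3.14, 3.14]. Speed limits (rad/s): [1.89, 1.89, 2.57, 2.79, 3.14, 3.14].

### API

Orientations are given as a 3x3 rotation matrix whose columns are the frame's x, y, z axes.
In Python, from station import monitor, optics, order, spotter gives the robot as it stands.
- The arm moves only by the tool apply_moves, never from a script. Its argument "series" is text: rows parted by semicolons, each of 7 numbers parted by spaces: the turn, a rotation vector about the tool's x, y, z in degrees, then the shift along the tool's x, y, z in mm, then the closure in counts, from 0 (fully open) to 255 (shut). A call has 1 to 12 rows; each row shifts and turns the commanded pose from where the row before left it, along the tool's axes as they then stand; what a row does not reach is not made up. A row lasts 1/12 s, in which the tool goes at most 41.7 mm and 7.16 degrees, less where a joint would pass 70% of its speed; a pose out of reach is approached as far as the arm can. A call with a gripper value outside its range is refused whole. The fingers move at their own pace and stop on an object; "newtons" is the grip in N (left out, the last holds). Time passes only in rows, so rows that do not move let the fingers close. It gives the time, the measured TCP pose, the force and the opening at its end, in the units of the state.
- monitor.read_state(): the state, without advancing time (a new reading comes with each control period).
- optics.capture(name): name is "side" or "top" or "wrist"; returns (picture, depth): 480x640x3 uint8, blue, green, red; 480x640 float32, mm along the optical axis (not along the pixel's ray), 0 where there is no reading.
- optics.camera_model(name): a dict with "intrinsics" (3x3 intrinsics, pixels), "k1" (the pictures are not rectified: a ray, as slopes to the right and down, at radius r is drawn at 1 + k1 r^2 times it, then the intrinsics apply), "world_to_cam" (4x4, takes a point from world to camera coordinates); the wrist camera has in their place "T_tool_cam" (4x4, takes a point from camera to tool coordinates, whose origin is the TCP and whose axes are the tool frame's). Camera axes: x right, y down, z forward; pixel columns grow to the right and rows downward; lengths in mm; the calibration is good to about 2 mm. A picture is of the moment at which its call begins: read the wrist's pose just before it. camera_model takes no time and is no camera call.
- order.hand_in(): hands the job in, once; it reports no verdict.
Trained networks look in the newest picture that a camera, given by its name, has taken for a name from the list of things; names that differ only in an ending like _2 or _b are one class to them, and where a whole thing is asked for, a point or a joint stands for the part that bears it (a point fixed in the world has none). Each returns a list of dicts, best first, with "conf" (0 to 1); they miss things now and then, are a little off and sometimes report something else, mostly with a low value. They report only what shows in the picture. A call takes as long as a camera call. They do not tell look-alikes from the thing itself.
- spotter.masks_of(camera, target): "mask" (480x640 bool, what is visible of it) and "extent" ([left, top, right, bottom] in pixels, round what is visible of it).
The state is a dict: "time_s": time; "qpos": joint angles; "joint_vel": joint speeds; "joint_torque": joint torques, N m; "ee_pos": TCP position; "ee_rot": TCP orientation; "force": force on the tool from outside, world axes, zero at the start; "wrist_torque": the same for the moment, N m; "finger_gap": opening from 0.0 (shut) to 1.0 (fully open).
Only numpy, scipy, OpenCV 4.12 (cv2) and the standard library are available. Lean on these libraries where they do the work, as an engineer would, in place of code of your own. Each camera call takes 0.05 s, during which the arm holds its last target.

### The job

Pick up the blue hardware tray by its handle, carry it level over the top of the long closed carton with the fittings still in it, and finish holding it still, centred, level and square over the mouth of the open shipping box, its underside about 15 mm above the rim, so that a colleague can still slide in the packing pad before it is lowered. Do not let go or set it down: the program finishes with the tray held in the air. The tray and the robot must never touch the open box or the long carton, and leave the steel plate, the tape roll and the jar alone.

Things in the scene. Friction and masses are not known exactly. Their poses are not given: they have to be found in the camera images.
- tray: Loose blue plastic tray, 150 (its x) by 100 (its y) mm, walls 45 mm high, 5 mm thick, a partition along x in the middle; about 0.3 kg (may vary by a third) plus 0.11 kg of fittings; a handle over it. Origin: centre of its underside; z up. It stands on the bench left or right of the long carton.
- tray_handle (a point): Middle of the tray's handle, 95 mm straight above the tray's origin: a straight rigid black bar along the tray's x, 14 mm wide (y), 20 mm tall, its underside 40 mm above the tray walls; posts at both ends, 8 mm thick (x), 24 mm wide (y), leave 134 mm of bar free between them.
- carton: Open empty cardboard shipping box, fixed, 190 (its x) by 140 (its y) mm outside, walls 5 mm thick, rim 80 mm above the bench, mouth 180 by 130 mm: the tray would fit with 15 mm to spare all round, its x along the box's x (either way round). Flaps hang outside, up to 18 mm out. Origin: centre of its underside, z up. On the other side of the long carton from the tray.
- long_carton: Long closed cardboard carton standing on edge, fixed to the bench, 420 (its x, pointing roughly away from the robot) by 60 (its y) mm, 150 mm high; it lies between the tray and the open box. Origin: centre of its underside, z up.
- foot_a: Loose brass levelling foot, 30 mm round pad with a 12 mm stem, 34 mm high, 30 g, standing in the tray. Origin: centre of its underside.
- foot_b: A second levelling foot like the first, also in the tray. Origin: centre of its underside.
- collar: Loose steel ring, 34 mm outside, 18 mm bore, 16 mm high, 50 g, lying in the tray. Origin: centre of its underside.
- plate: Bystander: black square steel mounting plate with a large hole, 100 by 100 by 6 mm, lying on the bench. Origin: centre of its underside.
- tape: Bystander: roll of brown packing tape lying flat, 100 mm across, 48 mm high. Origin: centre of its underside.
- jar: Bystander: clear closed jar with white cap, 64 mm across, 75 mm high. Origin: centre of its underside.
Mind the look-alikes: they are no part of the job. What is shaped like the tray but green or white is not meant.

How it is judged:
By the outcome, as a careful person would: the job done as asked, in the order asked, and still so for the second after the job is handed in, while the arm keeps its last pose, push and grip.
It also fails if it takes over 48 s, if anything falls off the work surface, if the arm or the gripper's body presses on something with over 40 N, if the wrist force passes 120 N, or if a joint passes its speed limit or range.

## Working session

There is one attempt and no reset: what is moved stays moved. The work goes in short steps, Python scripts to look and compute and a tool call to move; the robot and the scene stay as the last step left them, time stands still between calls to the robot, and variables do not carry over. Pictures are saved under pics/ and viewed, and the job is handed in when it is done.

Besides the shell and the picture viewer there is one more tool, called after "Call:" as a command line: name --argument value ..., lists and objects as JSON in quotes. apply_moves: Moves the arm, as the interface text tells. Its arguments: {"type":"object","properties":{"series":{"type":"string"},"newtons":{"type":"number"}},"required":["series"]}

```bash
ls; mkdir -p pics
python3 - <<'E'
from station import monitor, optics
import cv2,numpy as np,pickle
s=monitor.read_state(); print(s)
for n in ["top","side"]:
    p,d=optics.capture(n); cv2.imwrite(f"pics/{n}0.png",p); np.savez(f"{n}0.npz",p=p,d=d)
    print(n,optics.camera_model(n))
print(optics.camera_model("wrist"))
E
```

```text
pics
{'time_s': 0.0, 'qpos': array([ 9.97693358e-01,  2.63512792e-01, -4.89893576e-02,  1.25939498e+00,
       -4.42052400e-06,  1.41547584e+00]), 'joint_vel': array([ 4.31556559e-04, -1.07622917e-04, -1.10490006e-05, -1.42445928e-03,
       -5.78026240e-05, -1.36122311e-03]), 'joint_torque': array([ 3.81900463e-03, -6.37607646e+01,  3.84560430e+01,  1.37805229e-02,
        2.26414263e-04, -3.28888541e-05]), 'ee_pos': array([212.86222306, 479.58372165, 230.81111409]), 'ee_rot': array([[ 4.05734335e-01,  9.13990863e-01, -5.93188212e-04],
       [ 9.13990408e-01, -4.05734734e-01, -9.27317938e-04],
       [-1.08823718e-03, -1.65923609e-04, -9.99999394e-01]]), 'force': array([-0.14213682,  0.55998957,  0.88055993]), 'wrist_torque': array([-0.04477459,  0.01742784,  0.02121254]), 'finger_gap': 0.9989875507722795}
top {'intrinsics': array([[498.16747704,   0.        , 320.14863511],
       [  0.        , 498.16747704, 246.59397996],
       [  0.        ,   0.        ,   1.        ]]), 'k1': -0.13011867803471372, 'world_to_cam': array([[-7.10674691e-03, -9.99522718e-01,  3.00637726e-02,
   
[... 695 characters left out ...]
6.53431290e-01, -7.46083387e-01,
         1.20454577e+03],
       [ 0.00000000e+00,  0.00000000e+00,  0.00000000e+00,
         1.00000000e+00]])}
{'intrinsics': array([[360.85954412,   0.        , 314.74797838],
       [  0.        , 360.85954412, 243.96853952],
       [  0.        ,   0.        ,   1.        ]]), 'k1': -0.050241346541050586, 'T_tool_cam': array([[ 9.99999851e-01, -5.34498489e-04, -1.13608463e-04,
        -5.52221791e-01],
       [ 5.42172106e-04,  9.44579793e-01,  3.28281466e-01,
        -8.52293966e+01],
       [-6.81536890e-05, -3.28281478e-01,  9.44579942e-01,
        -1.43189977e+02],
       [ 0.00000000e+00,  0.00000000e+00,  0.00000000e+00,
         1.00000000e+00]])}
```

View pics/top0.png

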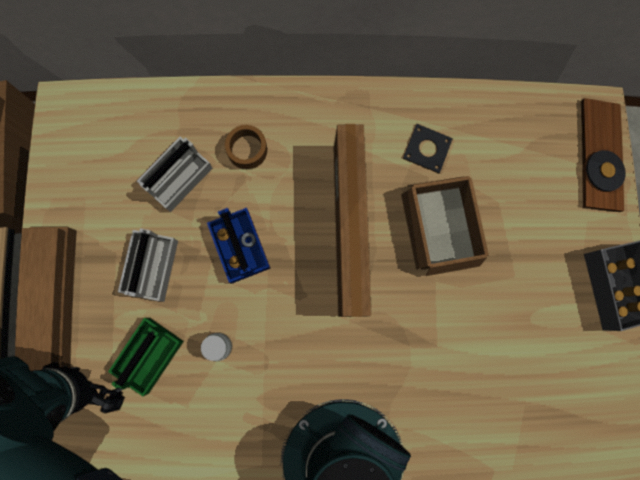

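View pics/side0.png

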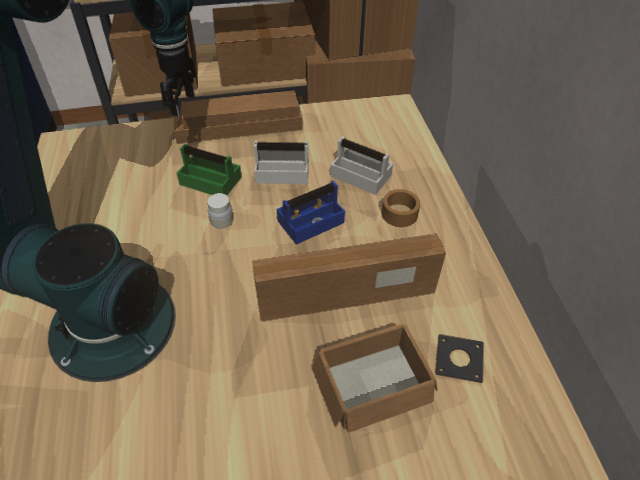

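Tray candidates in the top view are blue at (238,245), white at (175,173) and (147,266), and green at (146,356). Only the blue one fits, and it holds two feet and a collar. Next I'll measure it and enlarge a crop to confirm.

```bash
cat > h.py <<'E'
import numpy as np,cv2
from station import monitor, optics, spotter
def rays(n,u,v):
    m=optics.camera_model(n);K=m["intrinsics"]
    x=cv2.undistortPoints(np.stack([u,v],-1).reshape(-1,1,2).astype(float),K,np.array([m["k1"],0,0,0.]))[:,0]
    return np.c_[x,np.ones(len(x))]
def w2c(n,st=None):
    m=optics.camera_model(n)
    if n!="wrist": return m["world_to_cam"]
    T=np.eye(4);T[:3,:3]=st["ee_rot"];T[:3,3]=st["ee_pos"]
    return np.linalg.inv(T@m["T_tool_cam"])
def cloud(n,d,mask=None,st=None):
    ok=d>0
    if mask is not None: ok&=mask
    v,u=np.nonzero(ok)
    P=rays(n,u,v)*d[v,u][:,None]
    T=np.linalg.inv(w2c(n,st))
    return P@T[:3,:3].T+T[:3,3],u,v
def proj(n,P,st=None):
    m=optics.camera_model(n);T=w2c(n,st)
    r,_=cv2.Rodrigues(T[:3,:3])
    return cv2.projectPoints(np.asarray(P,float).reshape(-1,1,3),r,T[:3,3],m["intrinsics"],np.array([m["k1"],0,0,0.]))[0][:,0]
def rect(P):
    (c,s,a)=cv2.minAreaRect(P[:,:2].astype(np.float32)); return np.round(c,1),np.round(s,1),round(a,2)
E
python3 - <<'E'
from h import *
for n in ["top","side"]:
    z=np.load(f"{n}0.npz");p,d=z["p"],z["d"]
    optics.capture(n)
    for t in ["tray","carton","long_carton","plate","tape","jar"]:
        for r in spotter.masks_of(n,t)[:4]:
            P,u,v=cloud(n,d,r["mask"])
            print(n,t,round(r["conf"],2),np.round(r["extent"]),len(P),P.min(0).round(),P.max(0).round(),np.median(P,0).round())
            if t in("carton","long_carton") and len(P)>100:
                h={"carton":80,"long_carton":150}[t]
                Q=P[abs(P[:,2]-h)<8]; 
                if len(Q)>20: print("   top",len(Q),rect(Q),np.median(Q[:,2]))
    b=p.astype(int); m=(b[...,0]>60)&(b[...,0]>2*b[...,2])&(b[...,0]>1.5*b[...,1])
    P,u,v=cloud(n,d,m); k=P[:,2]<130;P=P[k];u=u[k];v=v[k]
    print("blue",len(P),u.min(),u.max(),v.min(),v.max(),P.min(0),P.max(0),rect(P))
    Q=P[abs(P[:,2]-45)<6];print("walls",len(Q),rect(Q),np.median(Q[:,2]))
    w=p[180:300,180:300] if n=="top" else p[170:260,260:360]
    cv2.imwrite(f"pics/crop_{n}.png",cv2.resize(w,None,fx=5,fy=5,interpolation=cv2.INTER_CUBIC))
E
```

```text
top tray 0.89 [206. 207. 271. 283.] 2644 [416. 167.  -5.] [598. 322. 110.] [502. 242.   9.]
top tray 0.88 [106. 315. 184. 394.] 3281 [156. 371.  -6.] [333. 548. 252.] [243. 454.  24.]
top tray 0.86 [119. 228. 177. 306.] 3149 [374. 392.  -6.] [551. 529. 111.] [456. 450.  26.]
top tray 0.78 [140. 137. 210. 211.] 2854 [591. 314.  -4.] [769. 495. 110.] [677. 397.  29.]
top carton 0.83 [402. 175. 488. 277.] 6583 [ 431. -364.   -7.] [ 676. -148.   86.] [ 550. -254.   16.]
   top 1227 (array([ 550.7, -247.9]), array([201.1, 152.1]), 10.36) 79.17160187709214
top long_carton 0.75 [334. 124. 372. 318.] 6002 [337. -72.  -3.] [818.  13. 158.] [533. -15. 150.]
   top 5259 (array([547.1, -19.8]), array([420.5,  60.7]), 0.9) 150.09567621494352
top long_carton 0.63 [400. 175. 490. 275.] 6670 [ 431. -370.   -6.] [ 686. -148.   86.] [ 550. -254.   16.]
top plate 0.75 [406. 126. 450. 171.] 1166 [ 692. -283.   -5.] [ 816. -164.   16.] [ 752. -224.    5.]
top tape 0.74 [227. 123. 269. 171.] 971 [695. 178.  -6.] [814. 276.  54.] [744. 226.  45.]
top jar 0.8 [200. 334. 229. 364.] 756 [233. 254.  -4.] [301.
[... 1487 characters left out ...]
 [436. 334. 485. 383.] 1675 [ 690. -291.   -6.] [ 820. -161.   13.] [ 757. -229.    5.]
side plate 0.35 [283. 180. 344. 242.] 2488 [418. 165.  -5.] [604. 387. 109.] [505. 230.  31.]
side tape 0.57 [383. 185. 419. 228.] 1084 [696. 174.  -4.] [797. 278.  52.] [744. 218.  33.]
side tape 0.38 [209. 192. 233. 228.] 730 [240. 253.  -4.] [303. 317.  79.] [272. 268.  52.]
side jar 0.8 [210. 194. 236. 227.] 657 [241. 253.   1.] [301. 308.  79.] [271. 266.  51.]
blue 1366 277 343 181 243 [419.15948862 165.43090456  -2.90581513] [590.28321783 304.90172381 107.27919577] (array([505.6, 238.2]), array([150.5, 103.3]), 19.49)
walls 238 (array([504.8, 239.1]), array([150. , 102.9]), 20.24) 43.30914500253425
```

View pics/crop_top.png

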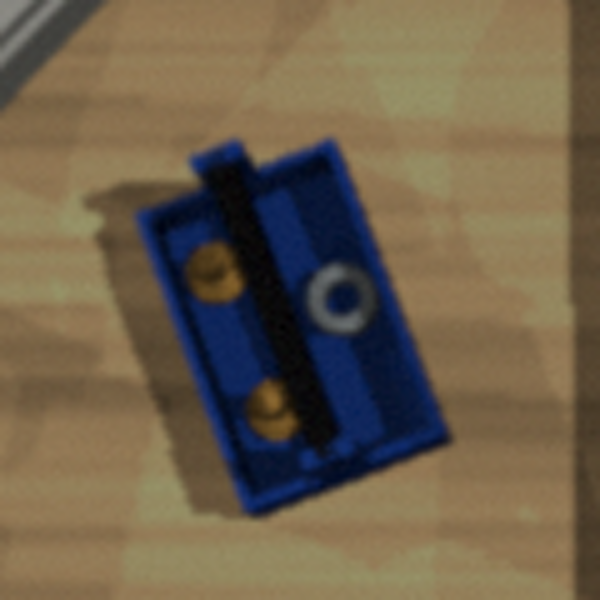

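View pics/crop_side.png

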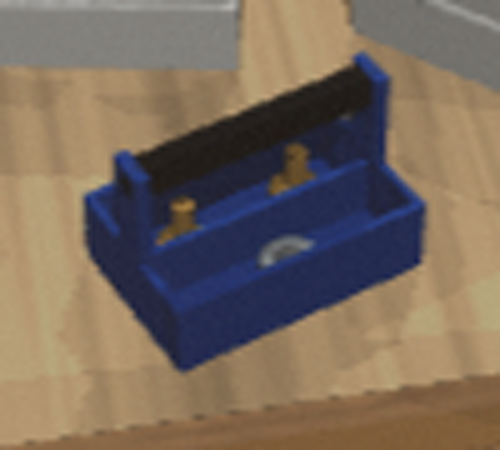

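Enlarged crops confirm it: blue tray, black bar, two feet on one side and the collar on the other. The tray is at about (504, 240) with yaw of about 20.5°. The box is at about (551, -250) with yaw of about 10°. Moving above the tray for a closer look.

Call:
apply_moves --series "0 0 0 -8.4 30.3 0 0;0 0 0 -8.4 30.3 0 0;0 0 0 -8.4 30.3 0 0;0 0 0 -8.4 30.3 0 0;0 0 0 -8.4 30.3 0 0;0 0 0 -8.4 30.3 0 0;0 0 0 -8.4 30.3 0 0;0 0 0 -8.4 30.3 0 0;0 0 0 -8.4 30.3 0 0;0 0 0 -8.4 30.3 0 0;0 0 0 -8.4 30.3 0 0;0 0 0 -8.4 30.3 0 0"

```text
time_s: 1.8
ee_pos: [505.5, 238.9, 231.3]
ee_rot: [[0.406, 0.914, 0.0], [0.914, -0.406, 0.0], [0.0, 0.0, -1.0]]
force: [-0.1, 0.8, -0.1]
finger_gap: 0.998
```

Call:
apply_moves --series "0 0 -5.5 0 0 0 0;0 0 -5.5 0 0 0 0;0 0 -5.5 0 0 0 0;0 0 -5.5 0 0 0 0;0 0 -5.5 0 0 0 0;0 0 -5.5 0 0 0 0;0 0 -5.5 0 0 0 0;0 0 -5.5 0 0 0 0;0 0 0 0 0 0 0;0 0 0 0 0 0 0"

```text
time_s: 2.63
ee_pos: [504.5, 240.2, 231.3]
ee_rot: [[-0.34, 0.94, -0.0], [0.94, 0.34, -0.0], [0.0, -0.0, -1.0]]
force: [-0.8, 0.2, 0.1]
finger_gap: 0.999
```

Run:
```python
from h import *
s=monitor.read_state(); print(s["ee_pos"],s["ee_rot"],s["time_s"],s["qpos"])
p,d=optics.capture("wrist"); cv2.imwrite("pics/w1.png",p); np.savez("w1.npz",p=p,d=d)
P,u,v=cloud("wrist",d,None,s)
b=p[v,u].astype(int)
bl=(b[:,0]>50)&(b[:,0]>2*b[:,2])&(b[:,0]>1.5*b[:,1])
Q=P[bl&(abs(P[:,2]-45)<5)];print("walls",len(Q),rect(Q))
bar=(b.max(1)<60)&(P[:,2]>100)&(P[:,2]<112)&(abs(P[:,0]-504)<80)&(abs(P[:,1]-240)<60)
Q=P[bar];print("bar",len(Q),rect(Q),np.median(Q[:,2]),u[bar].min(),u[bar].max(),v[bar].min(),v[bar].max())
```

```text
[504.45305594 240.17517045 231.25131607] [[-3.40221086e-01  9.40345473e-01 -6.16551784e-05]
 [ 9.40345475e-01  3.40221086e-01 -1.05096834e-05]
 [ 1.10936585e-05 -6.15527840e-05 -9.99999998e-01]] 2.6333 [ 2.98498158e-01  3.21515487e-01  3.66179969e-02  1.28596086e+00
  8.08693273e-06 -4.86538413e-02]
walls 2582 (array([505. , 241.9]), array([150.2,  99.6]), 21.18)
bar 2827 (array([502.3, 240.5]), array([143.8,  13.9]), 21.22) 105.37424310345153 306 326 136 313
```

View pics/w1.png

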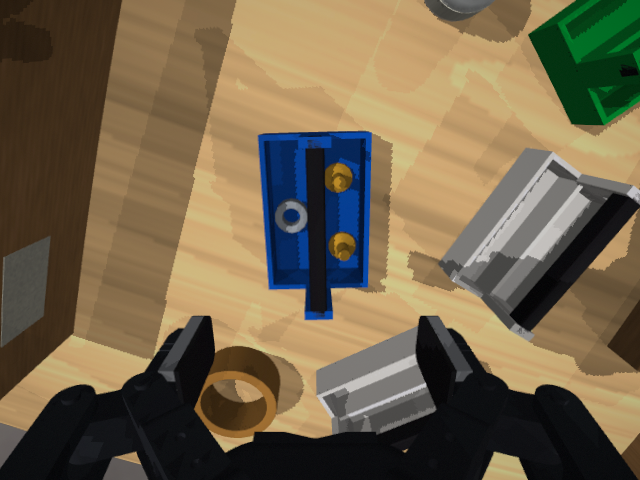

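Tray measured at (505, 241.5), yaw 21.2°, with the bar top at 105. All of this agrees with the given sizes. Descending to grip the middle of the bar (TCP z of about 76).

Call:
apply_moves --series "0 0 -1.3 1 0.4 10 0;0 0 0 0 0 20 0;0 0 0 0 0 20 0;0 0 0 0 0 20 0;0 0 0 0 0 20 0;0 0 0 0 0 20 0;0 0 0 0 0 15 0;0 0 0 0 0 12 0;0 0 0 0 0 10 0;0 0 0 0 0 8 0;0 0 0 0 0 0 0;0 0 0 0 0 0 0" --newtons 70

```text
time_s: 3.68
ee_pos: [504.5, 241.3, 76.4]
ee_rot: [[-0.364, 0.932, -0.0], [0.932, 0.364, -0.0], [-0.0, -0.0, -1.0]]
force: [-0.6, 0.3, 0.1]
finger_gap: 0.999
```

Call:
apply_moves --series "0 0 0 0 0 0 120;0 0 0 0 0 0 160;0 0 0 0 0 0 190;0 0 0 0 0 0 210;0 0 0 0 0 0 225;0 0 0 0 0 0 255;0 0 0 0 0 0 255;0 0 0 0 0 0 255;0 0 0 0 0 0 255;0 0 0 0 0 0 255;0 0 0 0 0 0 255;0 0 0 0 0 0 255"

```text
time_s: 4.68
ee_pos: [504.5, 241.5, 76.5]
ee_rot: [[-0.364, 0.931, 0.0], [0.931, 0.364, 0.0], [0.0, 0.0, -1.0]]
force: [-1.7, 1.9, 5.4]
finger_gap: 0.154
```

Run:
```python
from h import *
s=monitor.read_state(); print(s)
p,d=optics.capture("wrist"); cv2.imwrite("pics/w2.png",p)
```

```text
{'time_s': 4.6833, 'qpos': array([ 3.00508604e-01,  4.11869235e-01, -2.62368805e-01,  8.96273928e-01,
        3.86554730e-04, -7.24349560e-02]), 'joint_vel': array([-0.00207958,  0.00140402,  0.00143906,  0.00120685,  0.00097202,
       -0.00132779]), 'joint_torque': array([-1.79279722e+00, -6.94460249e+01,  3.25693882e+01, -5.40738367e-01,
       -7.41585251e-01, -5.48488798e-02]), 'ee_pos': array([504.49715912, 241.46560043,  76.47301647]), 'ee_rot': array([[-3.64358303e-01,  9.31258827e-01,  1.57193353e-04],
       [ 9.31258768e-01,  3.64358204e-01,  4.53403711e-04],
       [ 3.64961520e-04,  3.11589095e-04, -9.99999885e-01]]), 'force': array([-1.67709391,  1.86868143,  5.39279386]), 'wrist_torque': array([0.438657  , 0.3427839 , 0.02335898]), 'finger_gap': 0.15387741707443078}
```

View pics/w2.png

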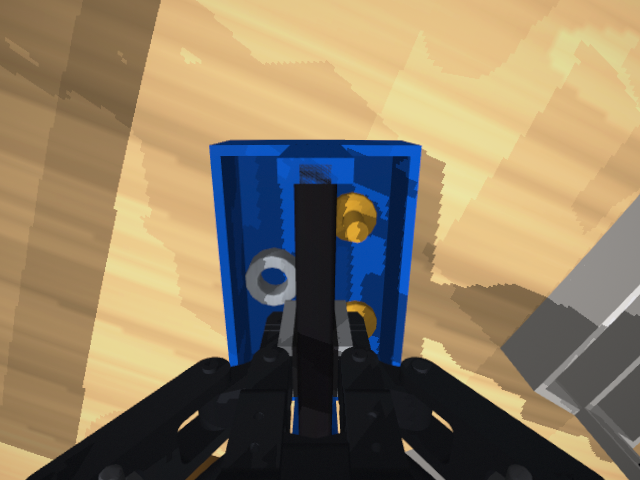

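The bar is between the pads (opening of about 13 mm) and the fittings are undisturbed. Next is a gentle lift, then checks on weight and tilt.

Call:
apply_moves --series "0 0 0 0 0 -1 255;0 0 0 0 0 -2 255;0 0 0 0 0 -3 255;0 0 0 0 0 -4 255;0 0 0 0 0 -5 255;0 0 0 0 0 -5 255;0 0 0 0 0 -4 255;0 0 0 0 0 -3 255;0 0 0 0 0 -2 255;0 0 0 0 0 -1 255;0 0 0 0 0 0 255;0 0 0 0 0 0 255" --newtons 90

```text
time_s: 5.73
ee_pos: [504.4, 241.2, 106.2]
ee_rot: [[-0.364, 0.931, -0.0], [0.931, 0.364, -0.0], [-0.0, -0.0, -1.0]]
force: [0.0, 0.0, -3.3]
finger_gap: 0.145
```

```bash
cat > tilt.py <<'E'
from h import *
import sys
def plane(n,s,sel_c,r=110,blue=True):
    p,d=optics.capture(n); P,u,v=cloud(n,d,None,s)
    b=p[v,u].astype(int)
    bl=(b[:,0]>45)&(b[:,0]>2*b[:,2])&(b[:,0]>1.5*b[:,1])
    z0=s["ee_pos"][2]-76
    near=np.hypot(P[:,0]-sel_c[0],P[:,1]-sel_c[1])<r
    Q=P[bl&near&(abs(P[:,2]-z0-45)<9)]
    for _ in range(5):
        A=np.c_[Q[:,:2]-sel_c[:2],np.ones(len(Q))]; c=np.linalg.lstsq(A,Q[:,2],rcond=None)[0]
        k=abs(A@c-Q[:,2])<3; Q=Q[k]
    yaw=np.radians(float(sys.argv[1])); 
    ax=np.array([np.cos(yaw),np.sin(yaw)]); ay=np.array([-ax[1],ax[0]])
    print(n,len(Q),"rim z at centre",c[2].round(2),"slopes deg along tray x,y",np.degrees([c[:2]@ax,c[:2]@ay]).round(2),"rect",rect(Q),"exp z",z0+45)
    return p,d
if __name__=="__main__":
    s=monitor.read_state(); print(s["time_s"],s["ee_pos"].round(2),s["force"].round(2),s["wrist_torque"].round(3),s["finger_gap"])
    print(s["ee_rot"].round(4).tolist())
    for n in sys.argv[3:]:
        p,d=plane(n,s,s["ee_pos"]); cv2.imwrite(f"pics/{n}_{sys.argv[2]}.png",p); np.savez(f"{n}_{sys.argv[2]}.npz",p=p,d=d)
E
python3 tilt.py 21.2 a wrist top side
```

```text
5.7333 [504.38 241.24 106.16] [ 0.03  0.02 -3.3 ] [-0.005  0.007  0.005] 0.145368207484805
[[-0.3643, 0.9313, -0.0002], [0.9313, 0.3643, -0.0001], [-0.0, -0.0002, -1.0]]
wrist 6137 rim z at centre 74.92 slopes deg along tray x,y [-0.16  0.12] rect (array([505. , 241.5]), array([150.4, 100.4]), 21.38) exp z 75.15528820853496
top 87 rim z at centre 74.21 slopes deg along tray x,y [-0.15 -0.19] rect (array([519. , 197.4]), array([148.,  17.]), 16.37) exp z 75.15528820853496
side 182 rim z at centre 72.07 slopes deg along tray x,y [-0.15 -0.54] rect (array([505.8, 238.6]), array([150.3, 102.6]), 20.49) exp z 75.15528820853496
```

```bash
python3 -c "
import cv2,numpy as np
a=cv2.imread('pics/wrist_a.png');b=cv2.imread('pics/side_a.png')[130:290,220:430]
b=cv2.resize(b,(480,366));a=cv2.resize(a,(320,240));o=np.zeros((366,800,3),np.uint8);o[:240,:320]=a;o[:,320:]=b;cv2.imwrite('pics/c_a.png',o)"
```

```text
(no output)
```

View pics/c_a.png

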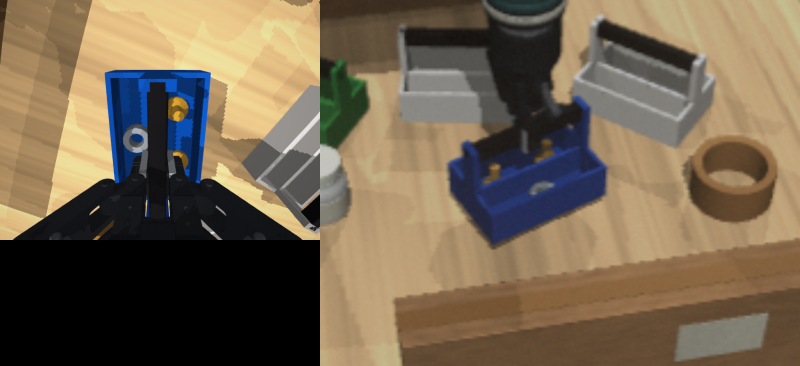

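Lifted and level (slopes about 0.1–0.2°, moment about 0), weighing about 3.3 N. Refining the box pose from the stored top and side clouds before carrying.

Call:
apply_moves --series "0 0 0 0 0 -5 255;0 0 0 0 0 -10 255;0 0 0 0 0 -15 255;0 0 0 0 0 -18 255;0 0 0 0 0 -20 255;0 0 0 0 0 -20 255;0 0 0 0 0 -20 255;0 0 0 0 0 -18 255;0 0 0 0 0 -15 255;0 0 0 0 0 -12 255;0 0 0 0 0 -10 255;0 0 0 0 0 -7 255"

```text
time_s: 6.88
ee_pos: [504.6, 241.3, 278.2]
ee_rot: [[-0.364, 0.931, 0.002], [0.931, 0.364, 0.001], [-0.0, 0.002, -1.0]]
force: [-0.2, 0.7, -3.0]
finger_gap: 0.144
```

```bash
cat > box.py <<'E'
from h import *
from scipy.optimize import minimize
def fit(Q):
    # rim ring: maximise share of rim-height points in ring between 180x130 and 190x140
    def cost(x):
        c,s=np.cos(x[2]),np.sin(x[2]); d=Q[:,:2]-x[:2]
        a=abs(d@[c,s])-92.5; b=abs(d@[-s,c])-67.5
        e=np.where((a<0)&(b<0),np.maximum(a,b),np.maximum(a,b))
        e=np.maximum(abs(e)-2,0)
        return np.minimum(e,6).mean()
    best=min((minimize(cost,[551+dx,-250+dy,np.radians(y)],method="Nelder-Mead",options=dict(initial_simplex=None,xatol=1e-3,fatol=1e-5,maxiter=2000)) for dx in(-4,0,4) for dy in(-4,0,4) for y in (7,10,13)),key=lambda r:r.fun)
    return best.x[:2].round(1),np.degrees(best.x[2]).round(2),best.fun.round(3)
E
python3 - <<'E'
from box import *
A=[]
for n in ["top","side"]:
    z=np.load(f"{n}0.npz");P,u,v=cloud(n,z["d"])
    near=(abs(P[:,0]-551)<130)&(abs(P[:,1]+250)<110)
    for tol in (4,6):
        Q=P[near&(abs(P[:,2]-80)<tol)]; print(n,tol,len(Q),fit(Q)); 
    A.append(Q)
print("both",fit(np.vstack(A)))
for n in ["top","side"]:
    p=np.load(f"{n}0.npz")["p"].copy()
    x=fit(np.vstack(A)); c=x[0];a=np.radians(x[1]);R=np.array([[np.cos(a),-np.sin(a)],[np.sin(a),np.cos(a)]])
    p=cv2.resize(p,None,fx=4,fy=4,interpolation=cv2.INTER_CUBIC)
    for w,h in((180,130),(190,140)):
        k=np.array([[1,1],[-1,1],[-1,-1],[1,-1]])*[w/2,h/2]@R.T+c
        q=proj(n,np.c_[k,np.full(4,80)]); cv2.polylines(p,[np.int32((q+.5)*4-.5)],True,(0,255,0) if w==180 else (0,0,255),1)
    m=np.int32(q.mean(0)*4); cv2.imwrite(f"pics/box_{n}.png",p[m[1]-240:m[1]+240,m[0]-280:m[0]+280])
E
```

```text
top 4 1024 (array([ 551.5, -249. ]), np.float64(9.51), np.float64(1.05))
top 6 1151 (array([ 551.3, -248.7]), np.float64(9.66), np.float64(1.172))
side 4 1371 (array([ 552.3, -251.5]), np.float64(9.38), np.float64(1.296))
side 6 1557 (array([ 552.2, -251.7]), np.float64(9.37), np.float64(1.356))
both (array([ 551.8, -250.6]), np.float64(9.43), np.float64(1.406))
```

View pics/box_top.png

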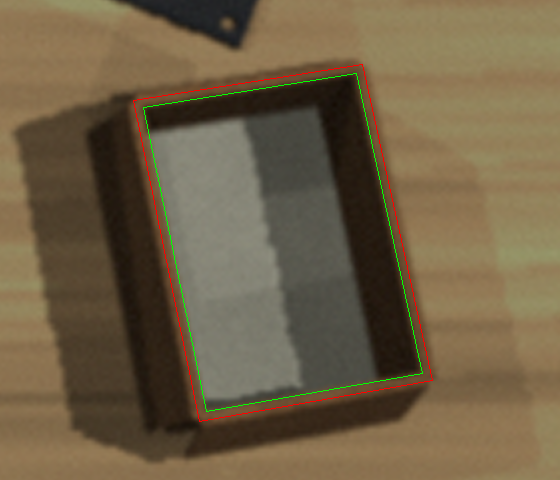

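View pics/box_side.png

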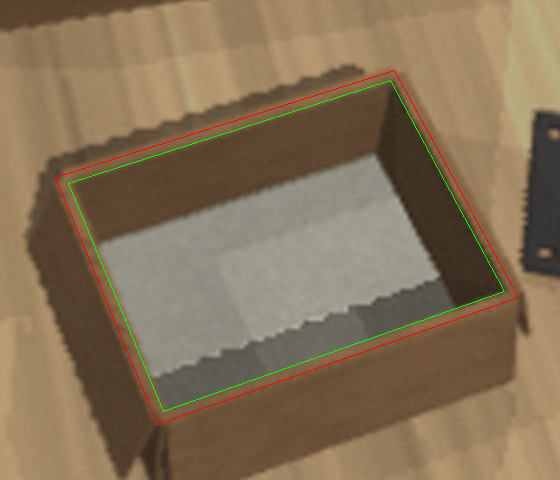

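Rims match both pictures. Box at (551.8, -250.6), yaw 9.4°. Carrying across at a 200 mm underside height, 50 mm above the long carton.

Call:
apply_moves --series "0 0 0 -3.8 -1.1 0 255;0 0 0 -7.7 -2.2 0 255;0 0 0 -11.5 -3.3 0 255;0 0 0 -15.4 -4.4 0 255;0 0 0 -19.2 -5.5 0 255;0 0 0 -23.1 -6.6 0 255;0 0 0 -26.9 -7.7 0 255;0 0 0 -26.9 -7.7 0 255;0 0 0 -26.9 -7.7 0 255;0 0 0 -26.9 -7.7 0 255;0 0 0 -26.9 -7.7 0 255;0 0 0 -26.9 -7.7 0 255"

```text
time_s: 7.88
ee_pos: [527.4, -11.8, 275.8]
ee_rot: [[-0.364, 0.932, -0.001], [0.932, 0.364, -0.0], [0.0, -0.001, -1.0]]
force: [1.2, 0.2, -2.6]
finger_gap: 0.143
```

Call:
apply_moves --series "0 0 0 -26.9 -7.7 0 255;0 0 0 -26.9 -7.7 0 255;0 0 0 -26.9 -7.7 0 255;0 0 0 -26.9 -7.7 0 255;0 0 0 -25 -7.1 0 255;0 0 0 -23.1 -6.6 0 255;0 0 0 -21.2 -6 0 255;0 0 0 -17.3 -4.9 0 255;0 0 0 -14.4 -4.1 0 255;0 0 0 -11.5 -3.3 0 255;0 0 0 -7.7 -2.2 0 255;0 0 0 -4.8 -1.4 0 255"

```text
time_s: 8.88
ee_pos: [550.8, -251.1, 276.0]
ee_rot: [[-0.364, 0.931, -0.0], [0.931, 0.364, 0.0], [0.0, -0.0, -1.0]]
force: [0.4, -0.2, -3.6]
finger_gap: 0.146
```

Call:
apply_moves --series "0 0 0.9 0 0 0 255;0 0 2 0 0 0 255;0 0 3 0 0 0 255;0 0 3 0 0 0 255;0 0 2 0 0 0 255;0 0 1 0 0 0 255;0 0 0 0 0 0 255;0 0 0 0 0 0 255"

```text
time_s: 9.55
ee_pos: [551.0, -249.8, 276.4]
ee_rot: [[-0.166, 0.986, 0.0], [0.986, 0.166, -0.0], [-0.0, 0.0, -1.0]]
force: [-0.6, -0.3, -2.4]
finger_gap: 0.149
```

```bash
python3 tilt.py 9.4 b wrist top side
```

```text
9.55 [ 551.03 -249.82  276.39] [-0.55 -0.33 -2.41] [-0.009  0.042 -0.033] 0.14868410122216358
[[-0.1656, 0.9862, 0.0001], [0.9862, 0.1656, -0.0], [-0.0, 0.0001, -1.0]]
wrist 6126 rim z at centre 245.15 slopes deg along tray x,y [-0.18  0.08] rect (array([ 551.3, -249.8]), array([149.5, 100.4]), 9.48) exp z 245.39014975884294
top 240 rim z at centre 240.62 slopes deg along tray x,y [0.4  3.54] rect (array([ 551.1, -248. ]), array([146.6, 101.4]), 8.89) exp z 245.39014975884294
side 485 rim z at centre 243.08 slopes deg along tray x,y [-0.33  0.42] rect (array([ 550.9, -250.6]), array([151.3, 103.2]), 9.49) exp z 245.39014975884294
```

View pics/side_b.png

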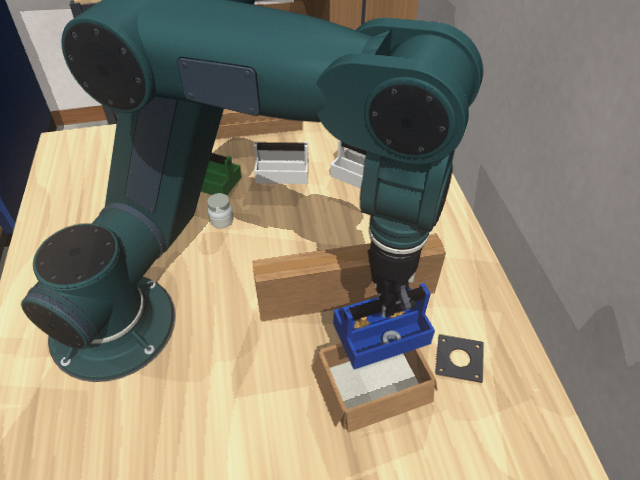

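View pics/wrist_b.png

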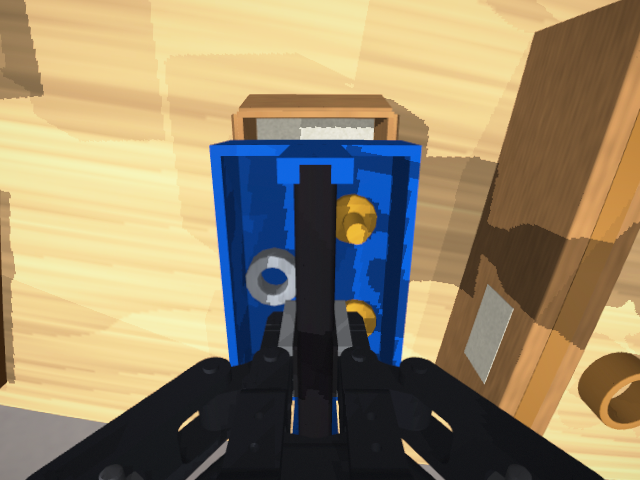

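The tray crossed level with its fittings in place, and now hangs over the box. Lowering most of the way with a +1.3 / -0.4 mm centring trim, then re-checking.

Call:
apply_moves --series "0 0 0 -0.3 0.6 3 255;0 0 0 -0.3 0.6 6 255;0 0 0 0 0 9 255;0 0 0 0 0 11 255;0 0 0 0 0 12 255;0 0 0 0 0 12 255;0 0 0 0 0 11 255;0 0 0 0 0 9 255;0 0 0 0 0 6 255;0 0 0 0 0 4 255;0 0 0 0 0 2 255;0 0 0 0 0 0 255"

```text
time_s: 10.7
ee_pos: [552.3, -250.6, 191.1]
ee_rot: [[-0.164, 0.986, -0.0], [0.986, 0.164, 0.0], [0.0, -0.0, -1.0]]
force: [0.5, -0.5, -2.5]
finger_gap: 0.149
```

```bash
python3 tilt.py 9.4 c wrist top side
cat > rimw.py <<'E'
from h import *
import sys
def show(tag,c,yaw,s):
    for n in ["top","side","wrist"]:
        p=np.load(f"{n}_{tag}.npz")["p"]; f=1 if n=="wrist" else 4
        p=cv2.resize(p,None,fx=f,fy=f,interpolation=cv2.INTER_CUBIC); a=np.radians(yaw);R=np.array([[np.cos(a),-np.sin(a)],[np.sin(a),np.cos(a)]])
        tc=s["ee_pos"][:2]+[.4,.2]; zt=s["ee_pos"][2]-76.2
        for cc,w,h,z,col in((c,180,130,80,(0,255,0)),(c,190,140,80,(0,0,255)),(tc,150,100,zt+45,(0,255,255)),(tc,150,100,zt,(255,255,0))):
            k=np.array([[1,1],[-1,1],[-1,-1],[1,-1]])*[w/2,h/2]@R.T+cc
            q=proj(n,np.c_[k,np.full(4,z)],s); cv2.polylines(p,[np.int32((q+.5)*f-.5)],True,col,1)
        if n!="wrist":
            m=np.int32(q.mean(0)*f); p=p[m[1]-240:m[1]+240,m[0]-320:m[0]+320]
        cv2.imwrite(f"pics/o_{n}_{tag}.png",p)
E
python3 - <<'E'
from rimw import *; from box import fit
s=monitor.read_state(); show("c",np.array([552.3,-250.3]),9.4,s)
d=np.load("wrist_c.npz")["d"]; P,u,v=cloud("wrist",d,None,s)
Q=P[(abs(P[:,2]-80)<3)&(abs(P[:,1]+250)<110)&(P[:,0]<480)&(P[:,0]>430)]
print(len(Q))
a=np.radians(9.4);e=(Q[:,:2]-[552.3,-250.3])
X=e@[np.cos(a),np.sin(a)];Y=e@[-np.sin(a),np.cos(a)]
print("x' hist",np.histogram(X,bins=np.arange(-120,-80,2.)));
k=(X<-85)&(X>-97);print("Y pct",np.percentile(Y[k],[0,1,5,95,99,100]))
E
```

```text
10.7 [ 552.26 -250.65  191.1 ] [ 0.5 -0.5 -2.5] [ 0.004 -0.053 -0.017] 0.14933191035685475
[[-0.1644, 0.9864, -0.0001], [0.9864, 0.1644, 0.0001], [0.0001, -0.0001, -1.0]]
wrist 6184 rim z at centre 159.84 slopes deg along tray x,y [-0.19  0.12] rect (array([ 553.2, -250.5]), array([150.7, 100.4]), 9.42) exp z 160.09888036616468
top 198 rim z at centre 156.01 slopes deg along tray x,y [0.42 3.23] rect (array([ 551.1, -248.1]), array([147.3,  95.3]), 9.21) exp z 160.09888036616468
side 416 rim z at centre 158.16 slopes deg along tray x,y [-0.43 -0.49] rect (array([ 552.2, -251.9]), array([151.5, 101.5]), 8.65) exp z 160.09888036616468
3503
x' hist (array([  0,   0,   0,   0,   0,   0,   0,   0,   0,   0,   0, 418, 618,
       658, 692, 647,  82,  73,  42]), array([-120., -118., -116., -114., -112., -110., -108., -106., -104.,
       -102., -100.,  -98.,  -96.,  -94.,  -92.,  -90.,  -88.,  -86.,
        -84.,  -82.]))
Y pct [-73.02845355 -70.90928644 -65.62691376  65.87786891  71.43394096
  73.39365844]
```

View pics/o_top_c.png

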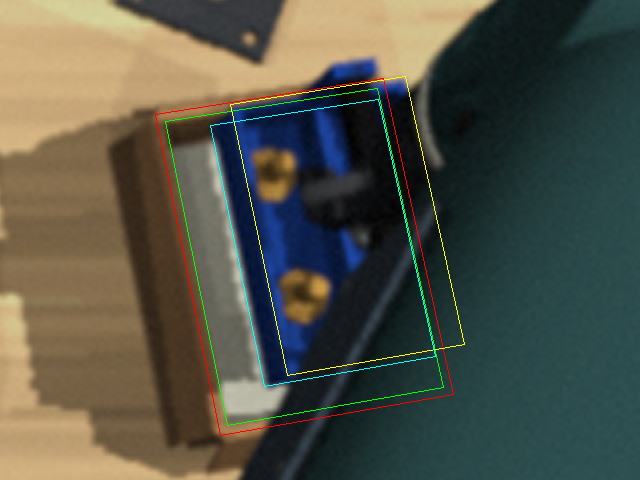

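View pics/o_side_c.png

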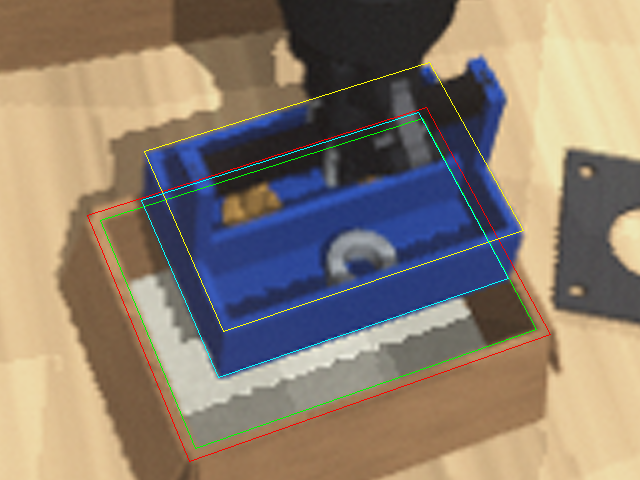

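View pics/o_wrist_c.png

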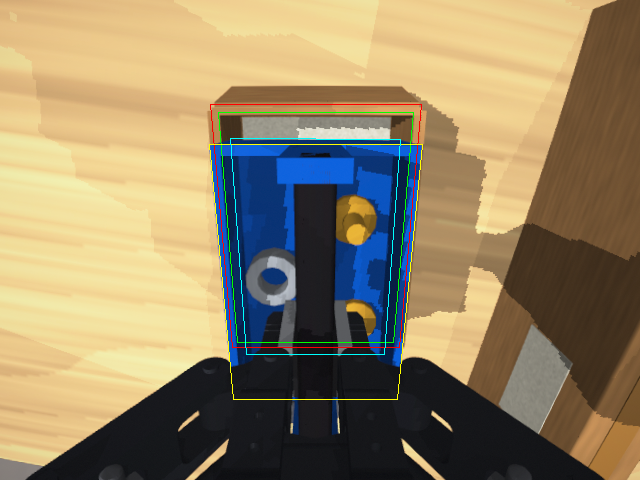

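Run:
```python
from h import *
s=monitor.read_state()
z=np.load("wrist_c.npz");p,d=z["p"],z["d"]
cv2.imwrite("pics/zw.png",cv2.resize(p[75:165,200:430],None,fx=3.4,fy=3.4,interpolation=cv2.INTER_CUBIC))
P,u,v=cloud("wrist",d,None,s)
a=np.radians(9.4);e=(P[:,:2]-[552.3,-250.3])
X=e@[np.cos(a),np.sin(a)];Y=e@[-np.sin(a),np.cos(a)]
for col in (280,310,350):
    for r in range(84,128,2):
        k=np.nonzero((u==col)&(v==r))[0]
        if len(k): k=k[0];print(col,r,"X %.1f Y %.1f Z %.1f"%(X[k],Y[k],P[k,2]),p[r,col])
for n in("side0","top0"):
    d=np.load(n+".npz")["d"];P,u,v=cloud(n[:-1],d);e=(P[:,:2]-[552.3,-250.3]);X=e@[np.cos(a),np.sin(a)];Y=e@[-np.sin(a),np.cos(a)]
    k=abs(P[:,2]-80)<4
    for nm,A,B in(("X",X,Y),("Y",Y,X)):
        L=np.histogram(A[k&(abs(B)<50)],bins=np.arange(-110,111,2.));print(n,nm,[(int(x),int(c)) for x,c in zip(L[1],L[0]) if c>3])
```

```text
280 84 X -114.2 Y -30.6 Z 1.3 [139 199 236]
280 86 X -110.6 Y -28.5 Z 26.0 [ 71 112 149]
280 88 X -108.5 Y -27.8 Z 33.5 [ 61  98 135]
280 90 X -106.3 Y -27.0 Z 43.4 [ 60  94 129]
280 92 X -104.5 Y -26.5 Z 49.2 [ 60  98 135]
280 94 X -102.6 Y -25.8 Z 57.7 [ 60  98 135]
280 96 X -100.9 Y -25.3 Z 63.4 [ 63 102 139]
280 98 X -99.3 Y -24.7 Z 69.7 [ 60  98 135]
280 100 X -97.7 Y -24.2 Z 76.0 [ 60  97 132]
280 102 X -96.2 Y -23.7 Z 81.6 [ 73 120 163]
280 104 X -95.0 Y -23.9 Z 80.1 [ 80 131 178]
280 106 X -93.7 Y -23.8 Z 81.2 [ 82 133 179]
280 108 X -92.5 Y -23.9 Z 80.5 [ 88 143 194]
280 110 X -91.2 Y -23.9 Z 81.5 [ 87 143 194]
280 112 X -89.9 Y -24.0 Z 80.7 [ 87 142 194]
280 114 X -88.7 Y -24.0 Z 80.8 [ 72 118 160]
280 116 X -88.0 Y -30.9 Z 5.4 [ 70  98 125]
280 118 X -86.3 Y -30.7 Z 8.1 [140 152 156]
280 120 X -84.7 Y -30.8 Z 8.1 [139 152 154]
280 122 X -83.0 Y -30.9 Z 7.6 [142 155 158]
280 124 X -81.4 Y -30.9 Z 7.5 [142 156 159]
280 126 X -79.7 Y -30.8 Z 9.5 [141 155 157]
310 84 X -114.2 Y -5.0 Z 0.4 [145 210 241]
310 86 X -110.5 Y -4.6 Z 26.4 [ 63 101 139]
310 88 X -108.3 Y -4.5 Z 35.4 [
[... 1616 characters left out ...]
[128 139 142]
350 120 X -84.7 Y 29.6 Z 7.0 [125 137 139]
350 122 X -83.0 Y 29.6 Z 7.5 [132 144 146]
350 124 X -81.4 Y 29.6 Z 8.6 [128 139 141]
350 126 X -79.7 Y 29.7 Z 7.6 [125 136 139]
side0 X [(-100, 36), (-98, 56), (-96, 44), (-94, 40), (-92, 46), (-90, 10), (90, 32), (92, 44), (94, 41), (96, 44), (98, 28)]
side0 Y [(-76, 26), (-74, 54), (-72, 49), (-70, 46), (-68, 46), (-66, 21), (62, 8), (64, 39), (66, 38), (68, 36), (70, 42), (72, 22)]
top0 X [(-100, 23), (-98, 31), (-96, 32), (-94, 36), (-92, 36), (88, 14), (90, 37), (92, 29), (94, 31), (96, 30), (98, 4)]
top0 Y [(-74, 5), (-72, 30), (-70, 32), (-68, 37), (-66, 30), (-64, 11), (64, 9), (66, 40), (68, 35), (70, 37), (72, 33), (74, 22)]
```

View pics/zw.png

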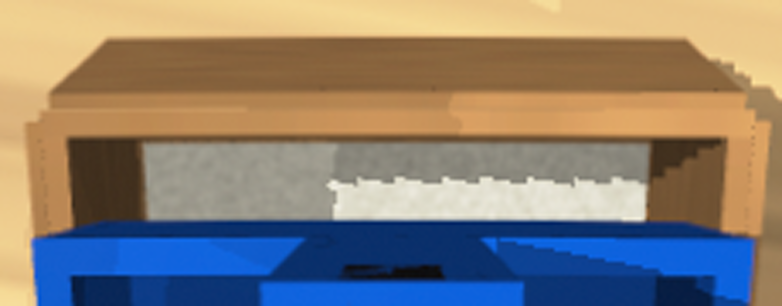

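The box rim has a thin flap-hinge strip on the outside, symmetric on all four sides. Comparing tray and box within each camera, the wrist and side views agree on a trim of about +0.6 / +0.6 mm. Final lowering is 19.5 mm.

Call:
apply_moves --series "0 0 0 0.3 0.3 1 255;0 0 0 0.3 0.3 2 255;0 0 0 0 0 3 255;0 0 0 0 0 4 255;0 0 0 0 0 4 255;0 0 0 0 0 3 255;0 0 0 0 0 1.5 255;0 0 0 0 0 1 255;0 0 0 0 0 0 255;0 0 0 0 0 0 255;0 0 0 0 0 0 255;0 0 0 0 0 0 255"

```text
time_s: 11.85
ee_pos: [552.9, -250.0, 171.9]
ee_rot: [[-0.164, 0.986, 0.0], [0.986, 0.164, -0.0], [-0.0, 0.0, -1.0]]
force: [-0.0, -0.2, -2.6]
finger_gap: 0.148
```

```bash
python3 tilt.py 9.4 d wrist top side
python3 - <<'E'
from rimw import *
s=monitor.read_state(); show("d",np.array([552.8,-250.2]),9.4,s)
a=cv2.imread("pics/o_wrist_d.png");b=cv2.imread("pics/o_side_d.png")
cv2.imwrite("pics/c_d.png",np.hstack([cv2.resize(a,(400,300)),cv2.resize(b,(400,300))]))
E
```

```text
11.85 [ 552.86 -249.99  171.93] [-0.02 -0.25 -2.62] [-0.015  0.043  0.025] 0.14751955344325998
[[-0.1644, 0.9864, 0.0002], [0.9864, 0.1644, -0.0001], [-0.0002, 0.0002, -1.0]]
wrist 6195 rim z at centre 140.69 slopes deg along tray x,y [-0.14  0.11] rect (array([ 553.4, -249.9]), array([150.3, 100.5]), 9.57) exp z 140.9339999977591
top 201 rim z at centre 136.79 slopes deg along tray x,y [1.03 3.02] rect (array([ 551.9, -249. ]), array([148.1,  97.9]), 9.36) exp z 140.9339999977591
side 414 rim z at centre 138.51 slopes deg along tray x,y [-0.38 -0.21] rect (array([ 552.5, -250.7]), array([150.3, 101.4]), 9.37) exp z 140.9339999977591
```

View pics/c_d.png

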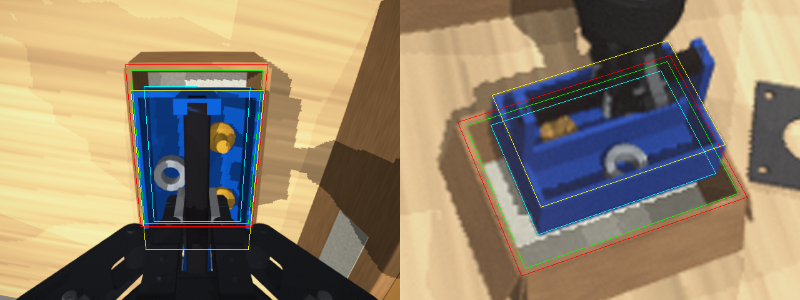

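View pics/side_d.png

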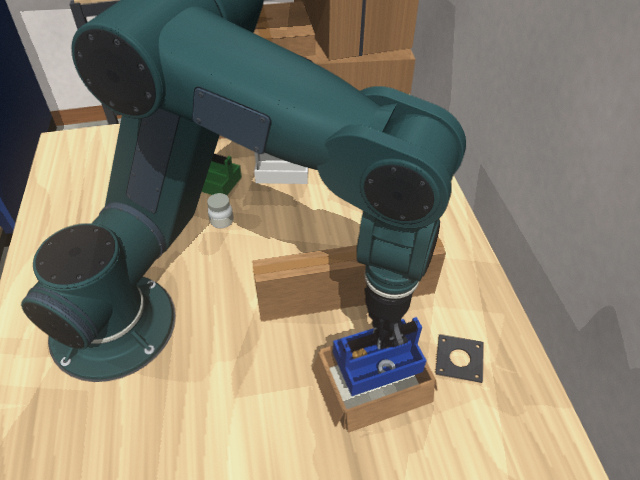

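Within each camera the tray is centred to about 1 mm, level to under 0.4° and square to about 0.2°. Its underside is at about 95.6 mm, and the arm is still. Handing in.

Run:
```python
from station import order, monitor
import numpy as np
s=monitor.read_state();print(s["time_s"],abs(s["joint_vel"]).max(),s["finger_gap"])
print(order.hand_in())
```

```text
12.0 0.00586690354683726 0.144264065488873
the job is handed in; nothing more can be done
None
```

I gripped the blue tray by the middle of its handle, lifted it and carried it over the long carton with about 50 mm of clearance. I turned it square to the open box, lowered it and handed in at 12.0 s with it still held in the air.

**Last checks:**
- **Position:** the tray is centred on the box to about 1 mm in the wrist and side views, and square to about 0.2°.
- **Level:** the wrist and side views show slopes under 0.4°.
- **Height:** the underside is at about 95.6 mm, or 15 to 16 mm above the rim.
- **Fittings:** both feet and the ring are still in the tray.
- **Forces:** every reading showed only the tray's weight, about 3 N. I saw no sign of contact with the box or the long carton.

**Disagreements:**
- **Cameras:** the top and side cameras differed from the wrist camera by about 1–2.5 mm in absolute position. I therefore compared tray and box within the same camera.
- **Top view:** its tilt reading at the end (about 3°) was unreliable because the arm hid most of the tray there, so I did not use it.

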